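Clamp a packed mould in the bench screw press

TASK

The packed mould lying on the pulled-out loading tray of the bench screw press is ready to be clamped while it cures. Slide the tray in by its knob until it is fully home under the pressure plate; then wind the crank down until you feel the plate just touch the mould, give it a quarter turn more and no further, and let go of the crank, leaving the mould clamped. Do not disturb the steel block, the wood block and the small orange box standing near the press.

Things in the scene. Friction and masses are not known exactly. Their poses are not given: they have to be found in the camera images.
- press: Grey bench screw press, bolted down, 264 x 126 mm, 0.23 m high. Origin on the bench top under the screw's axis (the crank turns about its x, y); +x runs in from the tray's side through the press, +y left, +z up. Two columns 20 mm thick at x = 0, y = -49 and 49 mm carry a bridge 32 mm deep (x = -16 to 16 mm), 126 mm wide, z = 108 to 136 mm; the screw stands above it.
- tray (a joint): Loading tray, a steel plate 60 mm wide that slides along the press's +x between two low rails; m, grows as it goes in: 0 pulled out (as it starts), 0.085 fully home at its stop. It runs stiffly, with about 4 N. The mould's nest on it is then centred under the screw.
- tray_knob (a point): Middle (half-way up) of the tray's black upright fixed knob, 16 mm in diameter and 30 mm high, its foot 20 mm and its top 50 mm above the bench; in the press's frame at y = 0 and x = -175 mm with the tray out, -90 mm with the tray home. Mind the solid upright post (15 mm thick, 0.93 m high) at the bench's front edge, x = 0.27, y = 0.015 m: draw the arm up straight to turn past it.
- mould: Loose aluminium mould frame 84 mm long (x), 50 wide (y), 26 high, about 0.6 kg, in a low nest on the tray, its underside 20 mm above the bench. Origin at the centre of its underside; x, y roughly as the press. Its top plate (70 x 36 mm) stands up out of the frame by 0.5 to 7.5 mm, by how full it is packed: this is not measured.
- crank (a joint): Crank on top of the screw, rad; grows as it is wound clockwise seen from above, which lowers plate and crank by 8 mm a turn (1.273 mm per rad). Starts between 0 and 1.5. The screw stays where it is left. Free winding takes a steady 0.32 N m (6.4 N at the knob, some 2 N when held still); as the pressure plate touches, this jumps by 0.115 N m (2.3 N), then grows by 0.065 N m (1.3 N) per rad.
- crank_knob (a point): Centre of the crank's black upright revolving knob, 18 mm in diameter, 36 mm high, 50 mm from the screw's axis, its foot 2.5 mm above the crank arm. It spins freely on its pin, so fingers holding it may keep their heading as it goes round. Its direction from the axis, counter-clockwise from the press's +x, is 1.396 rad minus the crank angle.
- pressure_plate: Steel pressure plate, 50 x 44 x 10 mm, hung under the screw's head on four die springs; moves up and down only. Origin at the centre of its underside, 57.5 mm above the bench at crank 0. The springs are set to 90 N and yield 1 mm for each further 40 N, so that the plate stays pressed on as the mould settles: about 170 N a quarter turn after touching.
- steel_block: Bystander: small drilled steel block 38 x 48 x 20 mm, beyond the press on the right. Origin under its middle. Leave it alone.
- wood_block: Bystander: small split block of bare wood 51 x 48 x 42 mm, to the left of the tray. Origin under its middle. Leave it alone.
- orange_box: Bystander: small closed orange moulded box 42 x 54 x 16 mm, to the right of the tray. Origin under its middle. Leave it alone.
Mind the look-alikes: they are no part of the job. There is more than one size of the mould; the one meant has the size given above.

How it is judged:
On the way, in this order (a step that is already met when the one before it is completed fails the run):
1. the tray with the mould has been slid fully home, before the plate bears on it (value of joint tray above 0.082 m and x of mould in the frame of press between -0.006 and 0.006 m and y of mould in the frame of press between -0.005 and 0.005 m and angle between mould's own z axis and vertical below 0.04 rad and contact force between pressure_plate and mould below 5 N), for 0.2 s.
2. the pressure plate has been wound down into contact with the mould (value of joint tray above 0.082 m and x of mould in the frame of press between -0.006 and 0.006 m and y of mould in the frame of press between -0.005 and 0.005 m and angle between mould's own z axis and vertical below 0.04 rad and contact force between pressure_plate and mould above 40 N), for 0.1 s.
At the end, for the whole second after the job is handed in: The tray is home (within 3 mm of its stop) with the mould in its nest under the pressure plate (within 6 mm along and 5 mm across of the screw's axis, level), the pressure plate bears on the mould with 130 to 203 N (about 50 to 130 degrees of crank past first touch), and the crank is at rest (value of joint tray above 0.082 m and x of mould in the frame of press between -0.006 and 0.006 m and y of mould in the frame of press between -0.005 and 0.005 m and angle between mould's own z axis and vertical below 0.04 rad and contact force between pressure_plate and mould between 130 and 203 N and velocity of joint crank between -0.05 and 0.05 rad/s).
It fails at once if the mould is over-pressed: more than 238 N (nearly half a turn past touching) (contact force between pressure_plate and mould above 238 N).
It fails at once if the steel block is disturbed (moved more than 15 mm) (distance of steel_block from where it was at the start of the episode above 0.015 m).
It fails at once if the wood block is disturbed (moved more than 15 mm) (distance of wood_block from where it was at the start of the episode above 0.015 m).
It fails at once if the orange box is disturbed (moved more than 15 mm) (distance of orange_box from where it was at the start of the episode above 0.015 m).
It also fails if it takes over 72 s, if anything falls off the work surface, if the arm or the gripper's body presses on something with over 40 N, if the wrist force passes 120 N, or if a joint passes its speed limit or range.

ROBOT

A 6-joint arm with a two-finger parallel gripper is mounted at the origin on a cart in front of the work surface, level with it; the furniture and walls round the work are solid. World frame = base frame: x ahead of the robot, y to its left, z up, the work surface at z = 0. Lengths are in m, angles in rad, forces in N, time in s.
With the tool pointing down it reaches from about 0.3 to 0.775 m from the base axis. Payload 14.6 kg.
Tool frame: the origin (TCP) lies on the front face of the gripper's body, between the roots of the fingers; the fingertips stand 97 mm ahead of it and the grasp point (between the pads) lies 78 mm ahead of it; z points along the fingers, y is the direction in which the jaws open and shut (so a half turn about z gives the same grasp; the last joint's range is limited). The gripper opens to 94 mm and grips with 3 to 60 N. Pads are 16 mm wide; open, the fingers measure 119 mm over their backs; the gripper's body (75 mm by 177 mm) begins 78 mm behind the grasp point.
Start: joints at [1.107, 0.3, 1.521, -0, 1.321, -0.067], TCP at [0.213, 0.507, 0.303] pointing down, gripper open.
Joint ranges: [-3.03, 3.03], [-0.79, 2.21], [0.23, 2.52], [-1.04, 4.18], [0, 3.07], [-2.55, 2.55]. Speed limits (rad/s): [2.22, 2.22, 2.57, 3.14, 3.14, 3.14].

INTERFACE

Orientations are given as [roll, pitch, yaw] about the fixed x, y, z axes, in that order (R = Rz(yaw) Ry(pitch) Rx(roll)).
In Python, from station import ctrl gives the robot as it stands. The module is installed in compiled form; this text tells all that it offers.
- The arm moves only by the shell command python3 -m pendant 'ROWS' [FORCE]. ROWS is JSON, a list of rows, each an object of numbers: "rx", "ry", "rz": the turn, a rotation vector about the tool's x, y, z each as a share of 4 degrees, from -1 to 1; "tx", "ty", "tz": the shift along the tool's x, y, z each as a share of 0.04 m, from -1 to 1; "grip": the gripper command: -1 is fully open, 1 is shut, values between are in proportion. A call has 1 to 8 rows; each row shifts and turns the pose as measured when the row begins, along the tool's axes as they then stand; what a row does not reach is not made up. A row lasts 1/12 s, in which the tool goes at most 41.7 mm and 7.16 degrees, less where a joint would pass 70% of its speed; a pose out of reach is approached as far as the arm can. A call with a number of a shift or a turn outside -1 to 1 is refused whole. A call with a gripper value outside its range is refused whole. The fingers move at their own pace and stop on an object; FORCE is the grip in N (left out, the last holds). Time passes only in rows, so rows that do not move let the fingers close. It gives the time, the measured TCP pose, the force and the opening at its end, in the units of the state.
- ctrl.get_obs(): the state, without advancing time (a new reading comes with each control period).
- ctrl.camera(name): name is "scene" or "top" or "wrist"; returns a dict with "pixels" (400x640x3 uint8, blue, green, red), "fx", "fy", "cx", "cy" (pixels), "world_from_camera" (4x4, takes a point from camera to world coordinates). Camera axes: x right, y up, looking along -z (the intrinsics and any distortion apply to the point x, -y, -z); pixel columns grow to the right and rows downward; lengths in m; the calibration is good to about 2 mm. A picture is of the moment at which its call begins. There is no depth.
- ctrl.hand_in(): hands the job in, once; it reports no verdict.
The state is a dict: "time_s": time; "qpos": joint angles; "joint_vel": joint speeds; "tau": joint torques, N m; "ee_pos": TCP position; "eef_rot": TCP orientation; "force": force on the tool from outside, world axes, zero at the start; "moment": the same for the moment, N m; "grip_width": finger opening in m.
Only numpy, scipy, OpenCV 4.12 (cv2) and the standard library are available. Lean on these libraries where they do the work, as an engineer would, in place of code of your own. Each camera call takes 0.05 s, during which the arm holds its last target.

## Working session

There is one attempt and no reset: what is moved stays moved. The work goes in short steps, Python scripts to look and compute and a shell command to move; the robot and the scene stay as the last step left them, time stands still between calls to the robot, and variables do not carry over. Pictures are saved under pics/ and viewed, and the job is handed in when it is done.

```bash
mkdir -p pics; cat > h.py <<'E'
import numpy as np,cv2
from station import ctrl
def snap(n,f):
    c=ctrl.camera(n); cv2.imwrite(f'pics/{f}.png',c['pixels']); return c
def ray(c,u,v):
    T=np.array(c['world_from_camera']); d=T[:3,:3]@np.array([(u-c['cx'])/c['fx'],-(v-c['cy'])/c['fy'],-1]); return T[:3,3],d
def onz(c,u,v,z):
    o,d=ray(c,u,v); return o+d*(z-o[2])/d[2]
def proj(c,p):
    T=np.array(c['world_from_camera']); q=T[:3,:3].T@(np.array(p)-T[:3,3]); return c['cx']+c['fx']*q[0]/-q[2], c['cy']-c['fy']*q[1]/-q[2]
E
python3 - <<'E'
from h import *
import pickle
o=ctrl.get_obs(); print(o)
for n in('scene','top','wrist'):
    c=snap(n,n+'0'); pickle.dump(c,open(n+'0.pkl','wb')); print(n,{k:v for k,v in c.items() if k!='pixels'})
E
```

```text
{'time_s': 0.0, 'qpos': array([ 1.10738456e+00,  3.00469466e-01,  1.52160287e+00,  5.26760918e-06,
        1.32068271e+00, -6.65797335e-02]), 'joint_vel': array([-7.24351192e-05,  4.20360762e-04,  1.24934686e-03, -7.34445693e-04,
        1.31128942e-04, -4.31085118e-04]), 'tau': array([-1.33358819e-03, -5.31824470e+01, -3.52719426e+01,  7.06800004e-02,
        2.45752058e-02, -8.07385049e-05]), 'ee_pos': array([0.21249641, 0.50712421, 0.30207794]), 'eef_rot': array([-3.14043318e+00, -8.24252908e-05,  2.74475926e+00]), 'force': array([-0.04176002,  1.06793855,  0.34563696]), 'moment': array([-0.01418254, -0.02782072, -0.0133619 ]), 'grip_width': 0.094002541165625}
scene {'fx': 381.44980564195123, 'fy': 381.44980564195123, 'cx': 319.07310214984284, 'cy': 200.35611123027886, 'world_from_camera': array([[ 0.88114809,  0.35199339, -0.31571934,  0.28747248],
       [-0.47251499,  0.63072793, -0.61555817, -0.34119026],
       [-0.0175394 ,  0.69158002,  0.72208686,  0.77267869],
       [ 0.        ,  0.        ,  0.        ,  1.        ]])}
top {'fx': 392.14216363671454, 'fy': 392.14216363671454, 'cx': 321.34942440979154, 'cy': 197.29579906336977, 'world_from_camera': array([[-0.02782107,  0.98157284, -0.18905222,  0.39574959],
       [-0.99956184, -0.02922954, -0.00466558,  0.17105934],
       [-0.01010552,  0.18883959,  0.98195595,  1.02858548],
       [ 0.        ,  0.        ,  0.        ,  1.        ]])}
wrist {'fx': 304.5748621002107, 'fy': 304.5748621002107, 'cx': 319.44428262644226, 'cy': 201.86766561442923, 'world_from_camera': array([[ 3.85961165e-01, -8.97422465e-01, -2.13698149e-01,
         1.52361340e-01],
       [ 9.22515029e-01,  3.75467512e-01,  8.93877404e-02,
         5.32423074e-01],
       [ 1.81460588e-05, -2.31639951e-01,  9.72801590e-01,
         3.84540709e-01],
       [ 0.00000000e+00,  0.00000000e+00,  0.00000000e+00,
         1.00000000e+00]])}
```

View pics/scene0.png

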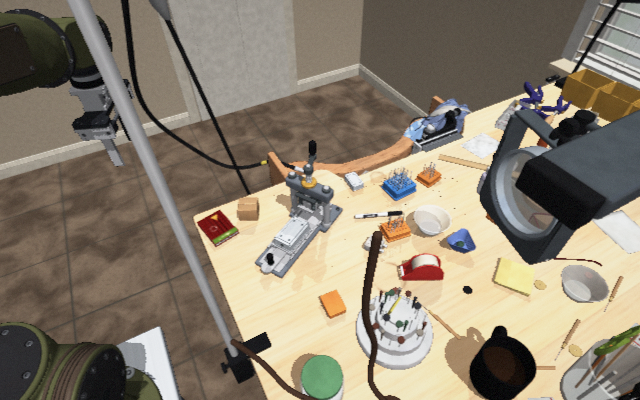

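View pics/top0.png

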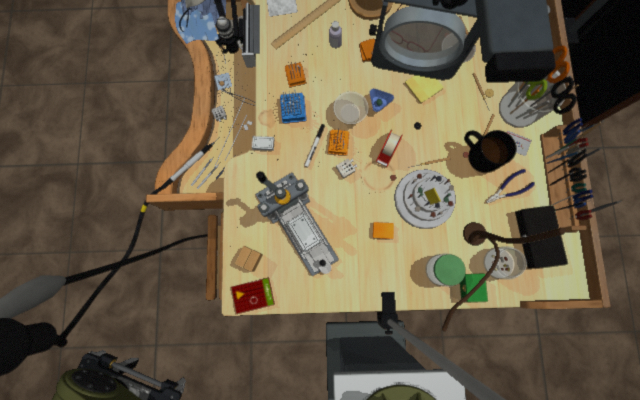

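View pics/wrist0.png

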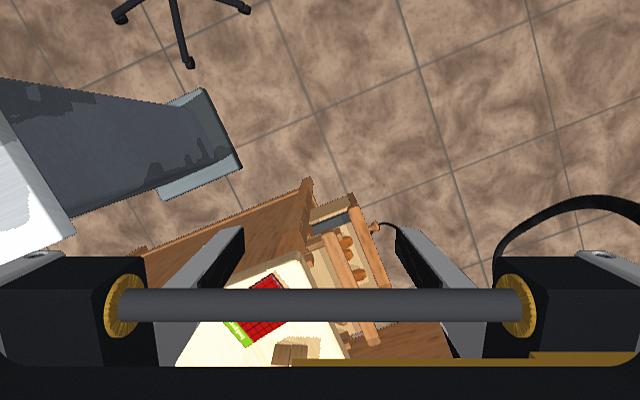

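```bash
python3 - <<'E'
from h import *
a=cv2.imread('pics/top0.png')[150:300,220:420]; cv2.imwrite('pics/topz.png',cv2.resize(a,None,fx=4,fy=4,interpolation=cv2.INTER_CUBIC))
a=cv2.imread('pics/scene0.png')[130:290,230:380]; cv2.imwrite('pics/scenez.png',cv2.resize(a,None,fx=3.75,fy=3.75,interpolation=cv2.INTER_CUBIC))
E
```

```text
(no output)
```

View pics/topz.png

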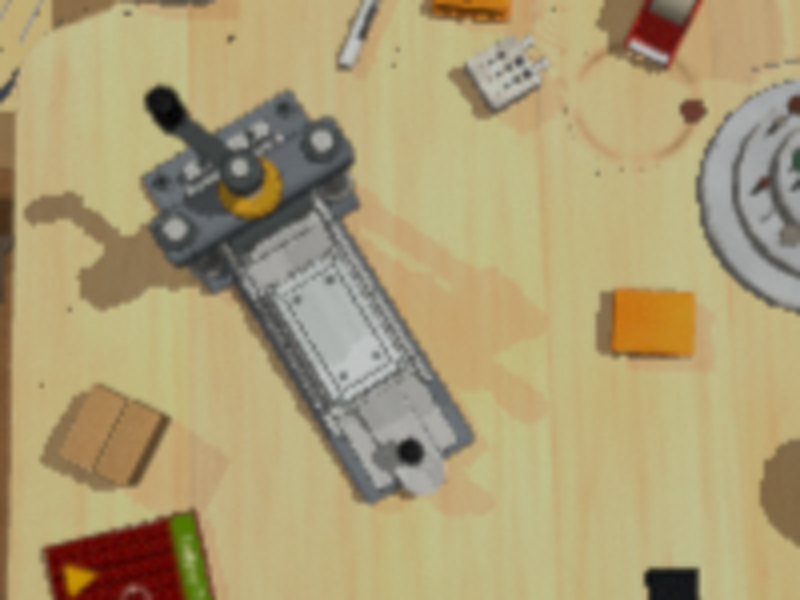

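View pics/scenez.png

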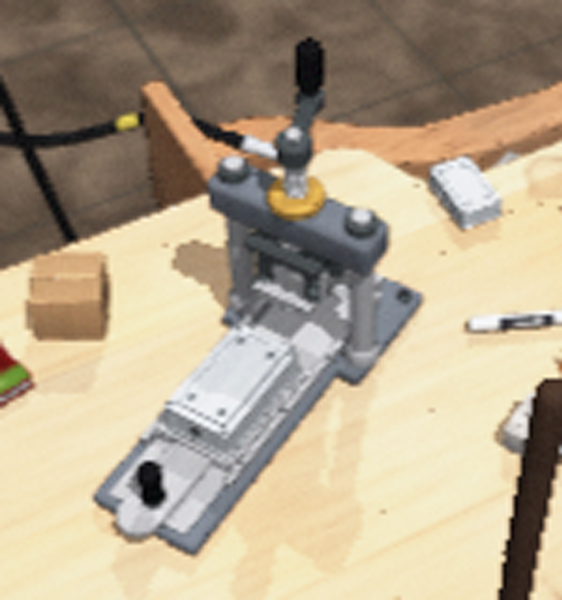

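```bash
python3 - <<'E'
from h import *
import pickle
t=pickle.load(open('top0.pkl','rb'));s=pickle.load(open('scene0.pkl','rb'))
T=lambda x,y:(220+(x+.5)/4-.5,150+(y+.5)/4-.5); S=lambda x,y:(230+x/3.75,130+y/3.75)
def tri(a,b):
    A=np.zeros((3,3));B=np.zeros(3);L=[]
    for c,p in((t,a),(s,b)):
        o,d=ray(c,*p);d/=np.linalg.norm(d);M=np.eye(3)-np.outer(d,d);A+=M;B+=M@o;L.append((o,d))
    x=np.linalg.solve(A,B);print(x.round(4),'gap',[np.linalg.norm(np.cross(x-o,d)).round(4) for o,d in L]);return x
# masks
for c,(x0,x1,y0,y1) in((t,(310,335,255,275)),(t,(250,275,165,185)),(s,(262,280,250,270)),(s,(302,325,136,162))):
    im=c['pixels'][y0:y1,x0:x1]; m=(im.max(2)<60).astype(np.uint8); n,l,st,ce=cv2.connectedComponentsWithStats(m)
    print([(st[i].tolist(),(ce[i]+[x0,y0]).round(2).tolist()) for i in range(1,n) if st[i][4]>4])
print('tknob top',tri(T(409,452),S(149,469)))
print('boltR',tri(T(322,140),S(361,215)));print('boltL',tri(T(175,228),S(232,163)))
print('hub',tri(T(240,166),S(292,137)))
print('cknob top',tri(T(163,105),S(309,42)))
for n,p in(('wood',(118,428)),('orange',(653,322)),('steel?',(507,72)),('dark',(672,580))): print(n,onz(t,*T(*p),.02))
for n,p in(('mould c',(291+40,328)),): print(n,onz(t,*T(*p),.046))
print('mould corners',[onz(t,*T(*p),.046).round(4).tolist() for p in((274,298),(334,262),(400,358),(344,405))])
E
```

```text
[([10, 5, 5, 6, 25], [322.04, 262.4])]
[([7, 7, 10, 11, 70], [261.33, 177.01])]
[([5, 3, 7, 12, 61], [269.72, 258.62])]
[([7, 4, 7, 18, 100], [311.84, 148.01])]
[0.421  0.1789 0.0463] gap [np.float64(0.0006), np.float64(0.0006)]
tknob top [0.42104257 0.17887126 0.0462611 ]
[0.5971 0.2235 0.1445] gap [np.float64(0.0001), np.float64(0.0001)]
boltR [0.59713715 0.22350317 0.14448295]
[0.5481 0.3089 0.1429] gap [np.float64(0.0004), np.float64(0.0004)]
boltL [0.54808336 0.30886243 0.14285115]
[0.5732 0.2665 0.1872] gap [np.float64(0.001), np.float64(0.001)]
hub [0.57322766 0.26645607 0.1871955 ]
[0.6019 0.3019 0.2252] gap [np.float64(0.0017), np.float64(0.0017)]
cknob top [0.60193912 0.3018813  0.22516391]
wood [0.44141508 0.36423042 0.02      ]
orange [0.49920918 0.01996111 0.02      ]
steel? [0.66817335 0.10717267 0.02      ]
dark [0.33773707 0.01738873 0.02      ]
mould c [0.498605   0.22579063 0.046     ]
mould corners [[0.5186, 0.2614, 0.046], [0.5404, 0.2231, 0.046], [0.4786, 0.183, 0.046], [0.4504, 0.2186, 0.046]]
```

```bash
python3 -m pendant '[{"rz":-1},{"rz":-1},{"rz":-1},{"rz":-1},{"rz":-1},{"rz":-1},{"rz":-1},{"rz":-1}]'; python3 -m pendant '[{"rz":-1,"grip":0.4},{"rz":-1},{"rz":-1},{"rz":-1},{"rz":-1},{"rz":0},{"rz":0}]'
cat >> h.py <<'E'
from scipy.spatial.transform import Rotation as Ro
AX=np.array([0.5729,0.2663]);YAW=0.521
def to(target_tcp,yaw=None):
    o=ctrl.get_obs();R=Ro.from_euler('xyz',o['eef_rot']).as_matrix();d=R.T@(np.array(target_tcp)-o['ee_pos'])
    print('tool shift mm',(d*1000).round(1),'shares of 40:',(d/.04).round(2))
    if yaw is not None:
        rv=(Ro.from_matrix(R.T)*Ro.from_euler('xyz',[np.pi,0,yaw])).as_rotvec();print('turn shares',(np.degrees(rv)/4).round(2))
    return o
def P(x,y,z):
    c,s=np.cos(YAW),np.sin(YAW);return np.array([AX[0]+c*x-s*y,AX[1]+s*x+c*y,z])
E
python3 -c "
from h import *
to(P(-.175,0,.22),YAW+np.pi)"
```

```text
tool shift mm [-319.2 -221.8   82.4] shares of 40: [-7.98 -5.54  2.06]
turn shares [-1.000e-02 -1.000e-02 -1.315e+01]$[0]: bad value
$[0]: bad value
```

```bash
python3 -m pendant '[{"rx":0,"ry":0,"rz":-1,"tx":0,"ty":0,"tz":0,"grip":0.2}]'; python3 -m pendant '[{"rz":-1,"grip":0.2}]';python3 -m pendant '[{"rz":-1.0,"tz":0.0}]'
```

```text
time_s: 0.23
ee_pos: [0.2125, 0.5071, 0.302]
eef_rot: [-3.14, -0.0, 2.814]
force: [1.1, 0.7, 0.8]
grip_width: 0.0902$[0]: bad value
$[0]: bad value
```

```bash
python3 -m pendant '[{"rx":0,"ry":0,"rz":-1,"tx":0,"ty":0,"tz":0,"grip":0.2},{"rx":0,"ry":0,"rz":-1,"tx":0,"ty":0,"tz":0,"grip":0.2},{"rx":0,"ry":0,"rz":-1,"tx":0,"ty":0,"tz":0,"grip":0.2},{"rx":0,"ry":0,"rz":-1,"tx":0,"ty":0,"tz":0,"grip":0.2},{"rx":0,"ry":0,"rz":-1,"tx":0,"ty":0,"tz":0,"grip":0.2},{"rx":0,"ry":0,"rz":-1,"tx":0,"ty":0,"tz":0,"grip":0.2},{"rx":0,"ry":0,"rz":-1,"tx":0,"ty":0,"tz":0,"grip":0.2},{"rx":0,"ry":0,"rz":-1,"tx":0,"ty":0,"tz":0,"grip":0.2}]'; python3 -m pendant '[{"rx":0,"ry":0,"rz":-1,"tx":0,"ty":0,"tz":0,"grip":0.2},{"rx":0,"ry":0,"rz":-1,"tx":0,"ty":0,"tz":0,"grip":0.2},{"rx":0,"ry":0,"rz":-1,"tx":0,"ty":0,"tz":0,"grip":0.2},{"rx":0,"ry":0,"rz":-1,"tx":0,"ty":0,"tz":0,"grip":0.2}]'
python3 -c "
from h import *
to(P(-.175,0,.22),YAW+np.pi)"
```

```text
time_s: 0.9
ee_pos: [0.2122, 0.5066, 0.2998]
eef_rot: [-3.137, -0.004, -2.883]
force: [-0.1, -0.1, -0.0]
grip_width: 0.0389
time_s: 1.23
ee_pos: [0.2121, 0.5064, 0.2988]
eef_rot: [-3.137, -0.007, -2.589]
force: [-0.7, 0.4, 0.2]
grip_width: 0.0377
tool shift mm [  -6.8 -387.9   80.4] shares of 40: [-0.17 -9.7   2.01]
turn shares [-0.06 -0.1   0.45]
```

```bash
python3 -m pendant '[{"rx":0,"ry":-0.1,"rz":0.45,"tx":0,"ty":-0.5,"tz":0,"grip":0.2},{"rx":0,"ry":0,"rz":0,"tx":0,"ty":-1,"tz":0,"grip":0.2},{"rx":0,"ry":0,"rz":0,"tx":0,"ty":-1,"tz":0,"grip":0.2},{"rx":0,"ry":0,"rz":0,"tx":0,"ty":-1,"tz":0,"grip":0.2},{"rx":0,"ry":0,"rz":0,"tx":0,"ty":-1,"tz":0,"grip":0.2},{"rx":0,"ry":0,"rz":0,"tx":0,"ty":-1,"tz":0,"grip":0.2},{"rx":0,"ry":0,"rz":0,"tx":0,"ty":-1,"tz":0,"grip":0.2},{"rx":0,"ry":0,"rz":0,"tx":0,"ty":-1,"tz":0,"grip":0.2}]' 
python3 -c "
from h import *
to(P(-.175,0,.22),YAW+np.pi)"
```

```text
time_s: 1.9
ee_pos: [0.3642, 0.2409, 0.2976]
eef_rot: [-3.137, -0.002, -2.606]
force: [1.1, 0.8, 0.6]
grip_width: 0.0378
tool shift mm [-17.6 -81.7  78. ] shares of 40: [-0.44 -2.04  1.95]
turn shares [-0.07 -0.03  0.21]
```

```bash
python3 -m pendant '[{"rx":0,"ry":0,"rz":0.2,"tx":-0.2,"ty":-1,"tz":0,"grip":0.2},{"rx":0,"ry":0,"rz":0,"tx":-0.2,"ty":-0.9,"tz":0,"grip":0.2},{"rx":0,"ry":0,"rz":0,"tx":0,"ty":-0.1,"tz":0.6,"grip":0.2},{"rx":0,"ry":0,"rz":0,"tx":0,"ty":0,"tz":0.6,"grip":0.2},{"rx":0,"ry":0,"rz":0,"tx":0,"ty":0,"tz":0.6,"grip":0.2},{"rx":0,"ry":0,"rz":0,"tx":0,"ty":0,"tz":0,"grip":0.2}]' 
python3 -c "
from h import *
to(P(-.175,0,.117),YAW+np.pi)
snap('wrist','w1');snap('scene','s1');snap('top','t1')"
```

```text
time_s: 2.4
ee_pos: [0.4232, 0.169, 0.2247]
eef_rot: [-3.135, 0.001, -2.63]
force: [-0.8, -0.5, -0.7]
grip_width: 0.0376
tool shift mm [ -3.   10.6 107.7] shares of 40: [-0.07  0.27  2.69]
turn shares [-0.09  0.02 -0.14]
```

View pics/w1.png

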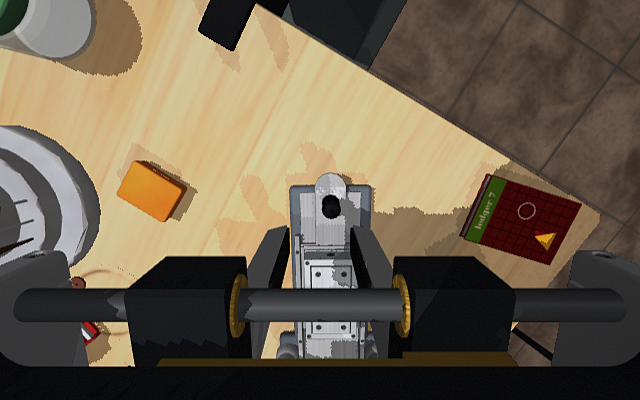

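View pics/s1.png

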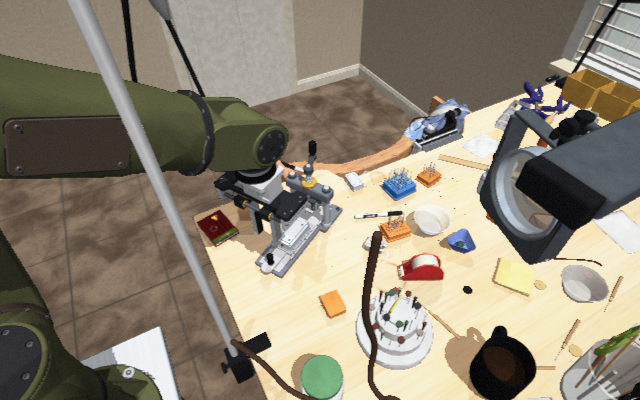

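View pics/t1.png

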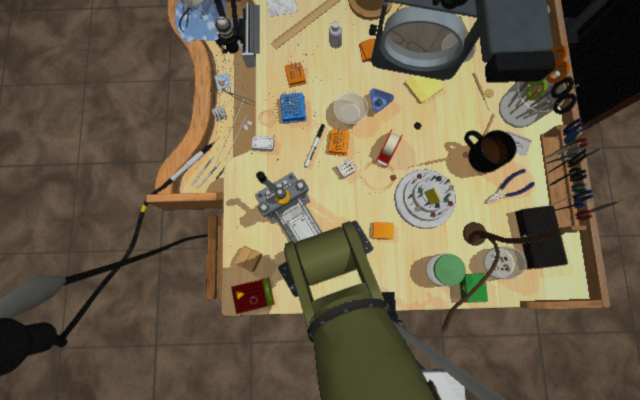

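```bash
python3 - <<'E'
from h import *
c=ctrl.camera('wrist');im=c['pixels'][190:225,315:350];m=(im.max(2)<40).astype(np.uint8);n,l,st,ce=cv2.connectedComponentsWithStats(m);print(st,ce+[315,190])
for z in(.05,.035):print(onz(c,331,203,z),onz(c,332,207,z))
print(P(-.175,0,.05))
E
python3 -m pendant '[{"rx":-0.1,"ry":0,"rz":-0.14,"tx":-0.08,"ty":0.27,"tz":0.5,"grip":0.2},{"rx":0,"ry":0,"rz":0,"tx":0,"ty":0,"tz":0.5,"grip":0.2},{"rx":0,"ry":0,"rz":0,"tx":0,"ty":0,"tz":0,"grip":0.2}]'
python3 -c "
from h import *
to(P(-.175,0,.122),YAW+np.pi)"
```

```text
[[  0   0  35  35 883]
 [  7   1  19  23 342]] [[332.61721404 208.88674972]
 [330.40643275 202.12865497]]
[0.42004898 0.17651851 0.05      ] [0.42278436 0.1791157  0.05      ]
[0.42310022 0.17877989 0.035     ] [0.4259926  0.18152615 0.035     ]
[0.42111867 0.17919415 0.05      ]
time_s: 2.85
ee_pos: [0.424, 0.1831, 0.1939]
eef_rot: [-3.139, 0.018, -2.617]
force: [-1.3, -0.2, -1.4]
grip_width: 0.0375
tool shift mm [ 5.8 -1.7 71.9] shares of 40: [ 0.14 -0.04  1.8 ]
turn shares [-0.04  0.26  0.05]
```

```bash
python3 -m pendant '[{"rx":0,"ry":0.2,"rz":0,"tx":0.1,"ty":-0.04,"tz":0.5,"grip":0.2},{"rx":0,"ry":0,"rz":0,"tx":0,"ty":0,"tz":0.5,"grip":0.2},{"rx":0,"ry":0,"rz":0,"tx":0,"ty":0,"tz":0.3,"grip":0.2},{"rx":0,"ry":0,"rz":0,"tx":0,"ty":0,"tz":0,"grip":0.2}]'
python3 -c "
from h import *
to(P(-.175,0,.122),YAW+np.pi)"
```

```text
time_s: 3.18
ee_pos: [0.4242, 0.1816, 0.1473]
eef_rot: [-3.137, 0.012, -2.615]
force: [0.3, 0.4, -0.5]
grip_width: 0.0376
tool shift mm [ 4.2 -0.4 25.3] shares of 40: [ 0.11 -0.01  0.63]
turn shares [-0.07  0.18  0.08]
```

```bash
python3 -m pendant '[{"rx":0,"ry":0.2,"rz":0,"tx":0.1,"ty":0,"tz":0.4,"grip":0.2},{"rx":0,"ry":0,"rz":0,"tx":0,"ty":0,"tz":0.2,"grip":0.2},{"rx":0,"ry":0,"rz":0,"tx":0,"ty":0,"tz":0.1,"grip":0.2},{"rx":0,"ry":0,"rz":0,"tx":0,"ty":0,"tz":0,"grip":0.2}]'
python3 -c "
from h import *
to(P(-.175,0,.122),YAW+np.pi)
snap('wrist','w2')"
```

```text
time_s: 3.52
ee_pos: [0.4236, 0.1809, 0.1245]
eef_rot: [-3.135, 0.006, -2.614]
force: [-0.7, 0.2, -0.2]
grip_width: 0.0374
tool shift mm [ 3.  -0.2  2.5] shares of 40: [ 0.08 -0.01  0.06]
turn shares [-0.09  0.08  0.09]
```

View pics/w2.png

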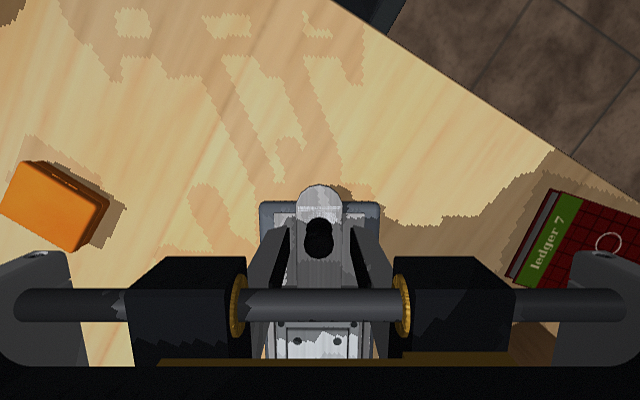

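```bash
python3 -m pendant '[{"rx":0,"ry":0,"rz":0,"tx":0.08,"ty":0,"tz":0.06,"grip":1},{"rx":0,"ry":0,"rz":0,"tx":0,"ty":0,"tz":0,"grip":1},{"rx":0,"ry":0,"rz":0,"tx":0,"ty":0,"tz":0,"grip":1},{"rx":0,"ry":0,"rz":0,"tx":0,"ty":0,"tz":0,"grip":1}]' 30
python3 -c "
from h import *
to(P(-.175,0,.122),YAW+np.pi)"
```

```text
time_s: 3.9
ee_pos: [0.4219, 0.1794, 0.1249]
eef_rot: [-3.134, 0.01, -2.614]
force: [3.2, -6.5, -8.4]
grip_width: 0.0152
tool shift mm [0.8 0.2 2.8] shares of 40: [0.02 0.   0.07]
turn shares [-0.11  0.15  0.1 ]
```

```bash
python3 -m pendant '[{"rx":0,"ry":0,"rz":0,"tx":-0.1,"ty":0,"tz":0,"grip":1},{"rx":0,"ry":0,"rz":0,"tx":-0.2,"ty":0,"tz":0,"grip":1},{"rx":0,"ry":0,"rz":0,"tx":-0.2,"ty":0,"tz":0,"grip":1},{"rx":0,"ry":0,"rz":0,"tx":-0.2,"ty":0,"tz":0,"grip":1},{"rx":0,"ry":0,"rz":0,"tx":-0.2,"ty":0,"tz":0,"grip":1},{"rx":0,"ry":0,"rz":0,"tx":-0.2,"ty":0,"tz":0,"grip":1}]'
python3 -c "
from h import *
to(P(-.09,0,.122),YAW+np.pi)"
```

```text
time_s: 4.4
ee_pos: [0.459, 0.2007, 0.1248]
eef_rot: [-3.135, 0.001, -2.614]
force: [-4.0, -2.6, 2.5]
grip_width: 0.0151
tool shift mm [-41.5  -0.1   2.8] shares of 40: [-1.04 -0.    0.07]
turn shares [-0.1   0.01  0.09]
```

```bash
python3 -m pendant '[{"rx":0,"ry":0,"rz":0,"tx":-0.2,"ty":0,"tz":0,"grip":1},{"rx":0,"ry":0,"rz":0,"tx":-0.2,"ty":0,"tz":0,"grip":1},{"rx":0,"ry":0,"rz":0,"tx":-0.2,"ty":0,"tz":0,"grip":1},{"rx":0,"ry":0,"rz":0,"tx":-0.15,"ty":0,"tz":0,"grip":1}]'
python3 -c "
from h import *
to(P(-.09,0,.122),YAW+np.pi)"
```

```text
time_s: 4.73
ee_pos: [0.4871, 0.217, 0.1247]
eef_rot: [-3.135, -0.001, -2.614]
force: [-4.1, -4.4, 3.6]
grip_width: 0.0156
tool shift mm [-9.  -0.   2.7] shares of 40: [-0.22 -0.    0.07]
turn shares [-0.1  -0.01  0.09]
```

```bash
for i in 1; do python3 -m pendant '[{"rx":0,"ry":0,"rz":0,"tx":-0.15,"ty":0,"tz":0,"grip":1}]'; python3 -m pendant '[{"rx":0,"ry":0,"rz":0,"tx":-0.1,"ty":0,"tz":0,"grip":1}]'; python3 -m pendant '[{"rx":0,"ry":0,"rz":0,"tx":-0.08,"ty":0,"tz":0,"grip":1}]';  python3 -m pendant '[{"rx":0,"ry":0,"rz":0,"tx":-0.08,"ty":0,"tz":0,"grip":1}]';  done
python3 -c "
from h import *
to(P(-.09,0,.122),YAW+np.pi)"
```

```text
time_s: 4.82
ee_pos: [0.4928, 0.2203, 0.1247]
eef_rot: [-3.135, -0.001, -2.614]
force: [-2.8, -3.4, 2.6]
grip_width: 0.0153
time_s: 4.9
ee_pos: [0.4967, 0.2226, 0.1247]
eef_rot: [-3.135, -0.002, -2.614]
force: [-24.8, -16.4, 12.4]
grip_width: 0.0154
time_s: 4.98
ee_pos: [0.4986, 0.2237, 0.1244]
eef_rot: [-3.135, -0.007, -2.614]
force: [-18.5, -13.8, 12.4]
grip_width: 0.0156
time_s: 5.07
ee_pos: [0.5003, 0.2247, 0.124]
eef_rot: [-3.135, -0.013, -2.614]
force: [-16.1, -11.5, 12.8]
grip_width: 0.0151
tool shift mm [6.3 0.  2.1] shares of 40: [0.16 0.   0.05]
turn shares [-0.09 -0.19  0.1 ]
```

```bash
python3 -m pendant '[{"rx":0,"ry":0,"rz":0,"tx":0,"ty":0,"tz":0,"grip":0.2},{"rx":0,"ry":0,"rz":0,"tx":0,"ty":0,"tz":0,"grip":0.2},{"rx":0,"ry":0,"rz":0,"tx":0.08,"ty":0,"tz":0,"grip":0.2}]'; python3 -m pendant '[{"rx":0,"ry":0,"rz":0,"tx":0,"ty":0,"tz":-0.5,"grip":0.2},{"rx":0,"ry":0,"rz":0,"tx":0,"ty":0,"tz":-0.8,"grip":0.2},{"rx":0,"ry":0,"rz":0,"tx":0,"ty":0,"tz":-0.8,"grip":0.2},{"rx":0,"ry":0,"rz":0,"tx":0,"ty":0,"tz":-0.8,"grip":0.2},{"rx":0,"ry":0,"rz":0,"tx":0,"ty":0,"tz":-0.8,"grip":0.2},{"rx":0,"ry":0,"rz":0,"tx":0,"ty":0,"tz":-0.8,"grip":0.2},{"rx":0,"ry":0,"rz":0,"tx":0,"ty":0,"tz":-0.8,"grip":0.2},{"rx":0,"ry":0,"rz":0,"tx":0,"ty":0,"tz":0,"grip":0.2}]'
python3 - <<'E'
from h import *
print(ctrl.get_obs()['ee_pos'])
for n in('scene','wrist'):
    c=snap(n,n+'3')
    if n=='scene': cv2.imwrite('pics/s3z.png',cv2.resize(c['pixels'][130:290,230:380],None,fx=3.75,fy=3.75,interpolation=cv2.INTER_CUBIC))
E
```

```text
time_s: 5.32
ee_pos: [0.4986, 0.2238, 0.1242]
eef_rot: [-3.135, -0.011, -2.614]
force: [0.4, 0.1, -0.9]
grip_width: 0.0319
time_s: 5.98
ee_pos: [0.4985, 0.2262, 0.345]
eef_rot: [-3.136, -0.008, -2.613]
force: [0.0, 0.3, 0.3]
grip_width: 0.0376
[0.49845981 0.22619329 0.34504604]
```

View pics/s3z.png

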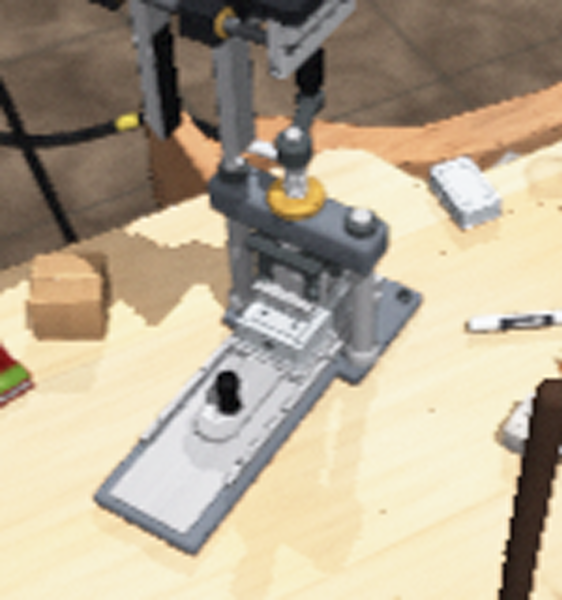

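View pics/wrist3.png

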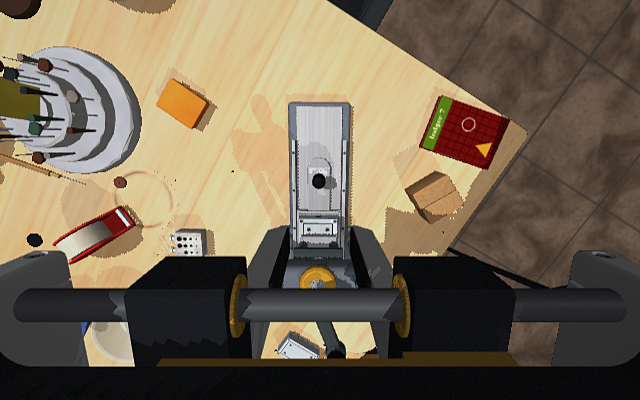

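```bash
python3 - <<'E'
from h import *
import pickle
t=pickle.load(open('top0.pkl','rb'));s=pickle.load(open('scene0.pkl','rb'))
for z in(.2,.21,.22,.226):
    p=onz(t,261.33,177.01,z);d=p[:2]-AX;print(z,p.round(4),np.linalg.norm(d).round(4),np.arctan2(d[1],d[0])-YAW)
k=np.arctan2(.0354,.0287)
for a in(.85,.9,.95):
  for z in(.188,.19,.226):
    q=(AX[0]+.05*np.cos(a),AX[1]+.05*np.sin(a),z);print(a,z,np.round(proj(s,q),1),np.round(proj(t,q),1))
E
python3 -c "
from h import *
a=.895
to([AX[0]+.05*np.cos(a),AX[1]+.05*np.sin(a),.345],YAW+np.pi)"
```

```text
0.2 [0.6041 0.3043 0.2   ] 0.0492 0.3627552775007352
0.21 [0.6016 0.3027 0.21  ] 0.0464 0.3826744058179975
0.22 [0.5991 0.3011 0.22  ] 0.0436 0.40517113265358484
0.226 [0.5976 0.3002 0.226 ] 0.0419 0.42011225671413466
0.85 0.188 [313.3 152.8] [262.4 177.5]
0.85 0.19 [313.3 152.2] [262.3 177.3]
0.85 0.226 [312.8 140.1] [259.6 173.2]
0.9 0.188 [312.3 152.7] [261.7 178.4]
0.9 0.19 [312.2 152.1] [261.6 178.2]
0.9 0.226 [311.8 140. ] [258.8 174.1]
0.95 0.188 [311.2 152.6] [261.  179.3]
0.95 0.19 [311.2 152. ] [260.9 179.1]
0.95 0.226 [310.7 139.9] [258.1 175.1]
tool shift mm [-131.8   14.9   -7.6] shares of 40: [-3.3   0.37 -0.19]
turn shares [-0.06 -0.22  0.11]
```

```bash
python3 -m pendant '[{"rx":0,"ry":-0.2,"rz":0.1,"tx":-0.8,"ty":0.2,"tz":0,"grip":0.2},{"rx":0,"ry":0,"rz":0,"tx":-0.8,"ty":0.1,"tz":0,"grip":0.2},{"rx":0,"ry":0,"rz":0,"tx":-0.8,"ty":0,"tz":0,"grip":0.2},{"rx":0,"ry":0,"rz":0,"tx":-0.8,"ty":0,"tz":0,"grip":0.2},{"rx":0,"ry":0,"rz":0,"tx":0,"ty":0,"tz":0,"grip":0.2}]'
python3 - <<'E'
from h import *
a=.895
to([AX[0]+.05*np.cos(a),AX[1]+.05*np.sin(a),.29],YAW+np.pi)
c=snap('wrist','w4')
print(proj(c,[AX[0]+.05*np.cos(a),AX[1]+.05*np.sin(a),.222]))
E
```

```text
time_s: 6.5
ee_pos: [0.6049, 0.3025, 0.3288]
eef_rot: [-3.139, -0.011, -2.621]
force: [0.5, -0.2, -0.3]
grip_width: 0.0376
tool shift mm [-1.1  2.9 38.8] shares of 40: [-0.03  0.07  0.97]
turn shares [-0.04 -0.15 -0.01]
(np.float64(325.72657230408026), np.float64(235.22783712395412))
```

View pics/w4.png

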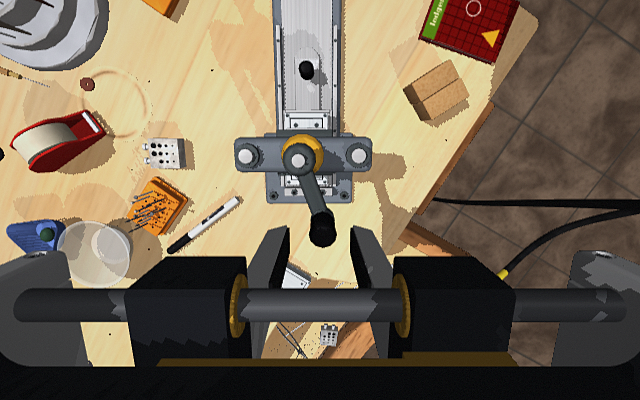

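```bash
python3 - <<'E'
from h import *
im=cv2.imread('pics/w4.png');cv2.imwrite('pics/w4z.png',cv2.resize(im[120:270,240:400],None,fx=4,fy=4,interpolation=cv2.INTER_CUBIC))
E
```

```text
(no output)
```

View pics/w4z.png

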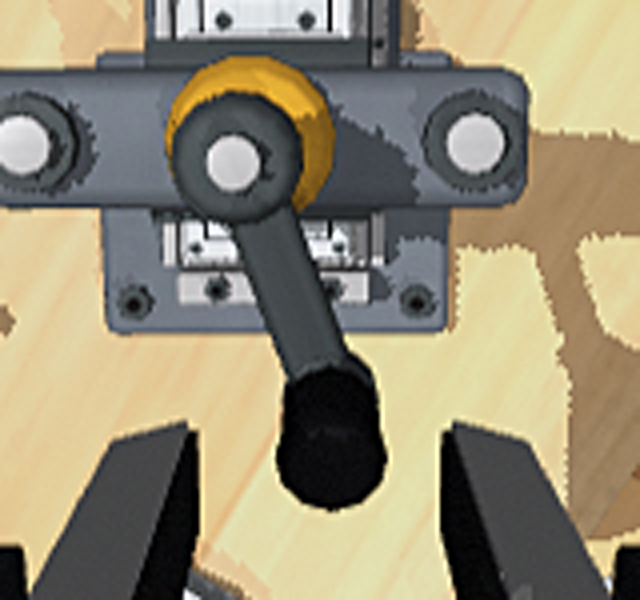

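```bash
python3 - <<'E'
from h import *
c=ctrl.camera('wrist')
k=onz(c,322.6,234.4,.220);print('knob',k)
for z in(.185,.19,.195):
  h=onz(c,298.2,160.5,z);print('hub',h,np.linalg.norm((k-h)[:2]),np.arctan2((k-h)[1],(k-h)[0]))
for u,v in((5.6+240,36+120),(358.9,156)):print(onz(c,u,v,.144))
to([.6045,.3035,.283],YAW+np.pi)
E
```

```text
knob [0.60372512 0.30270493 0.22      ]
hub [0.57311178 0.26445736 0.185     ] 0.0489903388898289 0.8958116131893719
hub [0.57255002 0.26454874 0.19      ] 0.04927252237886732 0.8857516314496646
hub [0.57198827 0.26464012 0.195     ] 0.04955963532917069 0.8758072135481112
[0.59717396 0.22199782 0.144     ]
[0.54792942 0.30772418 0.144     ]
tool shift mm [-3.5  1.3 47.2] shares of 40: [-0.09  0.03  1.18]
turn shares [-0.04 -0.15 -0.01]
```

```bash
sed -i 's/^AX=.*;YAW/AX=np.array([0.5727,0.2656]);YAW/' h.py; python3 -m pendant '[{"rx":0,"ry":-0.15,"rz":0,"tx":-0.05,"ty":0.04,"tz":0.4,"grip":0.2},{"rx":0,"ry":0,"rz":0,"tx":0,"ty":0,"tz":0.4,"grip":0.2},{"rx":0,"ry":0,"rz":0,"tx":0,"ty":0,"tz":0.3,"grip":0.2},{"rx":0,"ry":0,"rz":0,"tx":0,"ty":0,"tz":0,"grip":0.2}]'
python3 - <<'E'
from h import *
to([.6043,.304,.283],YAW+np.pi)
E
```

```text
time_s: 6.93
ee_pos: [0.6005, 0.3015, 0.2834]
eef_rot: [-3.139, -0.0, -2.621]
force: [-0.1, -0.2, 0.1]
grip_width: 0.0376
tool shift mm [-4.6  0.3  0.4] shares of 40: [-0.11  0.01  0.01]
turn shares [-0.04 -0.01 -0.01]
```

```bash
python3 -m pendant '[{"rx":0,"ry":0,"rz":0,"tx":-0.14,"ty":0,"tz":0,"grip":0.2},{"rx":0,"ry":0,"rz":0,"tx":0,"ty":0,"tz":0,"grip":0.2}]';python3 -m pendant '[{"rx":0,"ry":0,"rz":0,"tx":0,"ty":0,"tz":0,"grip":1},{"rx":0,"ry":0,"rz":0,"tx":0,"ty":0,"tz":0,"grip":1},{"rx":0,"ry":0,"rz":0,"tx":0,"ty":0,"tz":0,"grip":1},{"rx":0,"ry":0,"rz":0,"tx":0,"ty":0,"tz":0,"grip":1}]' 30
python3 - <<'E'
from h import *
to([.6043,.304,.283],YAW+np.pi)
c=snap('wrist','w5');c=snap('scene','s5');cv2.imwrite('pics/s5z.png',cv2.resize(c['pixels'][100:260,230:380],None,fx=3.75,fy=3.75,interpolation=cv2.INTER_CUBIC))
E
```

```text
time_s: 7.1
ee_pos: [0.6045, 0.3037, 0.2844]
eef_rot: [-3.139, -0.0, -2.622]
force: [-0.1, -0.4, -0.5]
grip_width: 0.0378
time_s: 7.43
ee_pos: [0.6045, 0.3039, 0.2872]
eef_rot: [-3.139, 0.003, -2.622]
force: [1.6, 0.9, -5.7]
grip_width: 0.0177
tool shift mm [0.1 0.2 4.2] shares of 40: [0.   0.   0.11]
turn shares [-0.04  0.05 -0.01]
```

View pics/w5.png

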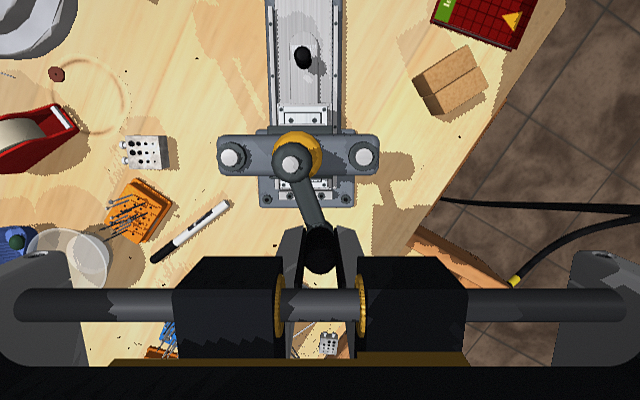

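View pics/s5z.png

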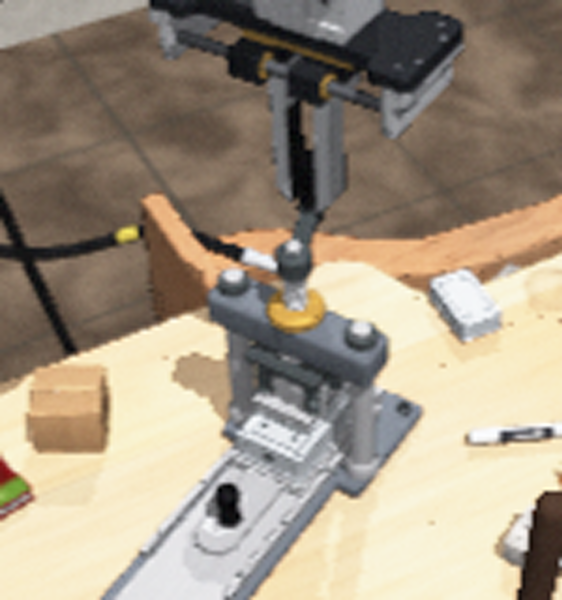

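```bash
cat >> h.py <<'E'
def plan(n=8,d=.15,g=.8,z0=.2865,c0=1.03,pr=True):
    o=ctrl.get_obs();R=Ro.from_euler('xyz',o['eef_rot']).as_matrix()
    c,s=np.cos(YAW),np.sin(YAW);q=o['ee_pos'][:2]+R[:2,2]*.085-AX;q=np.array([c*q[0]+s*q[1],-s*q[0]+c*q[1]])
    ph=np.arctan2(q[1],q[0]);r=np.hypot(*q);f=o['force'];F=np.array([c*f[0]+s*f[1],-s*f[0]+c*f[1]])
    t=np.array([np.sin(ph),-np.cos(ph)])
    cr=(1.396-ph)
    while cr<c0-.5: cr+=2*np.pi
    zt=z0-.001273*(cr-c0)
    print(f"t {o['time_s']:.2f} crank {cr:.3f} r {r*1e3:.1f} z {o['ee_pos'][2]*1e3:.1f} want {zt*1e3:.1f} Ftan {-F@t:.1f} Frad {F@q/r:.1f} Fz {f[2]:.1f} w {o['grip_width']*1e3:.1f}")
    if pr:
        rv=(Ro.from_matrix(R.T)*Ro.from_euler('xyz',[np.pi,0,YAW+np.pi])).as_rotvec();print('turn',(np.degrees(rv)/4).round(2))
        for k in range(n):
            p=ph-d*g*k-d/2;dx,dy=50*d*np.sin(p),-50*d*np.cos(p)
            print(f"tx {-dx/40:.2f} ty {dy/40:.2f}")
E
python3 -c "
from h import *
plan()"
```

```text
t 7.53 crank 1.045 r 50.0 z 287.1 want 286.5 Ftan 2.2 Frad 1.2 Fz -1.5 w 17.3
turn [-0.04  0.05 -0.01]
tx -0.05 ty -0.18
tx -0.03 ty -0.19
tx -0.01 ty -0.19
tx 0.02 ty -0.19
tx 0.04 ty -0.18
tx 0.06 ty -0.18
tx 0.08 ty -0.17
tx 0.10 ty -0.16
```

```bash
python3 -m pendant '[{"rx":0,"ry":0,"rz":0,"tx":-0.05,"ty":-0.18,"tz":0.01,"grip":1},{"rx":0,"ry":0,"rz":0,"tx":-0.03,"ty":-0.19,"tz":0.01,"grip":1},{"rx":0,"ry":0,"rz":0,"tx":-0.01,"ty":-0.19,"tz":0.01,"grip":1},{"rx":0,"ry":0,"rz":0,"tx":0.02,"ty":-0.19,"tz":0.01,"grip":1}]' | head -1
python3 -c "
from h import *
plan()"
```

```text
time_s: 7.87
t 7.87 crank 1.577 r 50.1 z 286.4 want 285.8 Ftan 6.2 Frad -4.9 Fz 1.3 w 17.4
turn [0.04 0.02 0.05]
tx 0.05 ty -0.18
tx 0.07 ty -0.17
tx 0.09 ty -0.16
tx 0.11 ty -0.15
tx 0.13 ty -0.14
tx 0.14 ty -0.12
tx 0.16 ty -0.11
tx 0.17 ty -0.09
```

```bash
python3 -m pendant '[{"rx":0,"ry":0,"rz":0,"tx":0.05,"ty":-0.18,"tz":0.02,"grip":1},{"rx":0,"ry":0,"rz":0,"tx":0.07,"ty":-0.17,"tz":0.02,"grip":1},{"rx":0,"ry":0,"rz":0,"tx":0.1,"ty":-0.16,"tz":0.02,"grip":1},{"rx":0,"ry":0,"rz":0,"tx":0.12,"ty":-0.15,"tz":0.02,"grip":1}]' | head -1
python3 -c "
from h import *
plan(pr=0)"
python3 -m pendant '[{"rx":0,"ry":0,"rz":0,"tx":0.13,"ty":-0.13,"tz":0.01,"grip":1},{"rx":0,"ry":0,"rz":0,"tx":0.15,"ty":-0.11,"tz":0.01,"grip":1}]' | head -1
python3 -c "
from h import *
plan(g=.9)"
```

```text
time_s: 8.2
t 8.20 crank 2.128 r 50.0 z 285.7 want 285.1 Ftan 6.7 Frad -3.1 Fz 2.0 w 17.5
time_s: 8.37
t 8.37 crank 2.405 r 50.0 z 285.4 want 284.7 Ftan 5.8 Frad -2.2 Fz -1.2 w 17.2
turn [0.12 0.14 0.12]
tx 0.17 ty -0.09
tx 0.18 ty -0.06
tx 0.18 ty -0.04
tx 0.19 ty -0.02
tx 0.19 ty 0.01
tx 0.18 ty 0.04
tx 0.18 ty 0.06
tx 0.17 ty 0.08
```

```bash
python3 -m pendant '[{"rx":0.1,"ry":0.1,"rz":0.1,"tx":0.17,"ty":-0.09,"tz":0.02,"grip":1},{"rx":0,"ry":0,"rz":0,"tx":0.18,"ty":-0.06,"tz":0.02,"grip":1}]' | head -1
python3 -c "
from h import *
plan(pr=0)"
python3 -m pendant '[{"rx":0,"ry":0,"rz":0,"tx":0.18,"ty":-0.04,"tz":0.02,"grip":1}]' | head -1
python3 -c "
from h import *
plan(pr=0)"
python3 -m pendant '[{"rx":0,"ry":0,"rz":0,"tx":0.19,"ty":-0.01,"tz":0.02,"grip":1}]' | head -1
python3 -c "
from h import *
plan(g=.9)"
```

```text
time_s: 8.53
t 8.53 crank 2.705 r 50.0 z 284.9 want 284.4 Ftan 7.0 Frad -2.4 Fz 1.9 w 17.2
time_s: 8.62
t 8.62 crank 2.841 r 50.0 z 284.8 want 284.2 Ftan 6.5 Frad -4.3 Fz 0.5 w 17.4
time_s: 8.7
t 8.70 crank 2.983 r 50.0 z 284.6 want 284.0 Ftan 7.7 Frad -2.6 Fz 0.5 w 17.5
turn [0.04 0.18 0.03]
tx 0.19 ty 0.02
tx 0.18 ty 0.04
tx 0.18 ty 0.07
tx 0.16 ty 0.09
tx 0.15 ty 0.11
tx 0.14 ty 0.13
tx 0.12 ty 0.15
tx 0.10 ty 0.16
```

```bash
echo 'from h import *
plan(pr=0)'>p.py
python3 -m pendant '[{"rx":0,"ry":0.2,"rz":0,"tx":0.19,"ty":0.02,"tz":0.02,"grip":1}]' | head -1;python3 p.py
python3 -m pendant '[{"rx":0,"ry":0,"rz":0,"tx":0.18,"ty":0.04,"tz":0.02,"grip":1}]' | head -1;python3 p.py
python3 -m pendant '[{"rx":0,"ry":0,"rz":0,"tx":0.18,"ty":0.07,"tz":0.02,"grip":1}]' | head -1;python3 p.py
python3 -m pendant '[{"rx":0,"ry":0,"rz":0,"tx":0.16,"ty":0.09,"tz":0.02,"grip":1}]' | head -1
python3 -c "
from h import *
plan(g=.9)"
```

```text
time_s: 8.78
t 8.78 crank 3.149 r 50.1 z 284.4 want 283.8 Ftan 6.0 Frad -5.7 Fz -1.2 w 17.4
time_s: 8.87
t 8.87 crank 3.286 r 50.1 z 284.2 want 283.6 Ftan 6.6 Frad -6.5 Fz -1.4 w 17.2
time_s: 8.95
t 8.95 crank 3.427 r 50.1 z 284.0 want 283.4 Ftan 7.2 Frad -5.8 Fz -1.3 w 17.7
time_s: 9.03
t 9.03 crank 3.561 r 50.1 z 283.9 want 283.3 Ftan 7.3 Frad -4.6 Fz -1.4 w 17.6
turn [0.03 0.16 0.04]
tx 0.15 ty 0.12
tx 0.13 ty 0.14
tx 0.11 ty 0.15
tx 0.09 ty 0.16
tx 0.07 ty 0.18
tx 0.04 ty 0.18
tx 0.02 ty 0.19
tx -0.01 ty 0.19
```

```bash

python3 -m pendant '[{"rx":0,"ry":0.1,"rz":0,"tx":0.15,"ty":0.12,"tz":0.02,"grip":1}]' | head -1;python3 p.py
python3 -m pendant '[{"rx":0,"ry":0,"rz":0,"tx":0.13,"ty":0.14,"tz":0.02,"grip":1}]' | head -1;python3 p.py
python3 -m pendant '[{"rx":0,"ry":0,"rz":0,"tx":0.11,"ty":0.15,"tz":0.02,"grip":1}]' | head -1;python3 p.py
python3 -m pendant '[{"rx":0,"ry":0,"rz":0,"tx":0.09,"ty":0.16,"tz":0.02,"grip":1}]' | head -1
python3 -c "
from h import *
plan(g=.9)"
```

```text
time_s: 9.12
t 9.12 crank 3.710 r 50.2 z 283.7 want 283.1 Ftan 7.6 Frad -8.1 Fz -2.2 w 17.6
time_s: 9.2
t 9.20 crank 3.848 r 50.1 z 283.5 want 282.9 Ftan 5.8 Frad -3.0 Fz -0.9 w 17.3
time_s: 9.28
t 9.28 crank 3.980 r 50.1 z 283.3 want 282.7 Ftan 7.1 Frad -3.6 Fz -1.2 w 17.1
time_s: 9.37
t 9.37 crank 4.110 r 50.2 z 283.1 want 282.6 Ftan 7.0 Frad -5.0 Fz -0.2 w 17.4
turn [-0.05  0.23  0.02]
tx 0.06 ty 0.18
tx 0.04 ty 0.18
tx 0.02 ty 0.19
tx -0.01 ty 0.19
tx -0.03 ty 0.18
tx -0.06 ty 0.18
tx -0.08 ty 0.17
tx -0.10 ty 0.16
```

```bash

python3 -m pendant '[{"rx":0,"ry":0.2,"rz":0,"tx":0.06,"ty":0.18,"tz":0.02,"grip":1}]' | head -1;python3 p.py
python3 -m pendant '[{"rx":0,"ry":0,"rz":0,"tx":0.04,"ty":0.18,"tz":0.02,"grip":1}]' | head -1;python3 p.py
python3 -m pendant '[{"rx":0,"ry":0,"rz":0,"tx":0.02,"ty":0.19,"tz":0.02,"grip":1}]' | head -1;python3 p.py
python3 -m pendant '[{"rx":0,"ry":0,"rz":0,"tx":-0.01,"ty":0.19,"tz":0.02,"grip":1}]' | head -1
python3 -c "
from h import *
plan(g=.9)"
```

```text
time_s: 9.45
t 9.45 crank 4.252 r 50.5 z 283.0 want 282.4 Ftan 6.1 Frad -15.1 Fz -5.5 w 17.4
time_s: 9.53
t 9.53 crank 4.383 r 50.1 z 282.8 want 282.2 Ftan 6.2 Frad 0.1 Fz 1.2 w 17.4
time_s: 9.62
t 9.62 crank 4.516 r 50.1 z 282.6 want 282.1 Ftan 6.5 Frad 0.4 Fz 2.9 w 17.7
time_s: 9.7
t 9.70 crank 4.651 r 50.1 z 282.4 want 281.9 Ftan 6.9 Frad 1.5 Fz 4.3 w 17.8
turn [-0.16  0.15 -0.02]
tx -0.04 ty 0.18
tx -0.06 ty 0.18
tx -0.08 ty 0.17
tx -0.10 ty 0.16
tx -0.12 ty 0.14
tx -0.14 ty 0.12
tx -0.16 ty 0.10
tx -0.17 ty 0.08
```

```bash

python3 -m pendant '[{"rx":0,"ry":0,"rz":0,"tx":-0.04,"ty":0.18,"tz":0.02,"grip":1}]' | head -1;python3 p.py
python3 -m pendant '[{"rx":0,"ry":0,"rz":0,"tx":-0.06,"ty":0.18,"tz":0.02,"grip":1}]' | head -1;python3 p.py
python3 -m pendant '[{"rx":0,"ry":0,"rz":0,"tx":-0.08,"ty":0.17,"tz":0.02,"grip":1}]' | head -1;python3 p.py
python3 -m pendant '[{"rx":0,"ry":0,"rz":0,"tx":-0.1,"ty":0.16,"tz":0.02,"grip":1}]' | head -1
python3 -c "
from h import *
plan(g=.9)"
```

```text
time_s: 9.78
t 9.78 crank 4.783 r 50.0 z 282.2 want 281.7 Ftan 6.8 Frad 5.7 Fz 5.6 w 17.3
time_s: 9.87
t 9.87 crank 4.919 r 50.1 z 282.0 want 281.5 Ftan 5.8 Frad 2.5 Fz 4.0 w 17.4
time_s: 9.95
t 9.95 crank 5.055 r 50.2 z 281.9 want 281.4 Ftan 6.0 Frad 0.6 Fz 4.0 w 17.8
time_s: 10.03
t 10.03 crank 5.193 r 50.3 z 281.7 want 281.2 Ftan 7.1 Frad -1.5 Fz 4.0 w 17.2
turn [-0.25  0.12 -0.05]
tx -0.13 ty 0.14
tx -0.14 ty 0.12
tx -0.16 ty 0.10
tx -0.17 ty 0.08
tx -0.18 ty 0.06
tx -0.18 ty 0.03
tx -0.19 ty 0.01
tx -0.19 ty -0.02
```

```bash

python3 -m pendant '[{"rx":-0.1,"ry":0,"rz":0,"tx":-0.13,"ty":0.14,"tz":0.02,"grip":1}]' | head -1;python3 p.py
python3 -m pendant '[{"rx":-0.1,"ry":0,"rz":0,"tx":-0.14,"ty":0.12,"tz":0.02,"grip":1}]' | head -1;python3 p.py
python3 -m pendant '[{"rx":0,"ry":0,"rz":0,"tx":-0.16,"ty":0.1,"tz":0.02,"grip":1}]' | head -1;python3 p.py
python3 -m pendant '[{"rx":0,"ry":0,"rz":0,"tx":-0.17,"ty":0.08,"tz":0.02,"grip":1}]' | head -1
python3 -c "
from h import *
plan(g=.9)"
```

```text
time_s: 10.12
t 10.12 crank 5.343 r 50.3 z 281.5 want 281.0 Ftan 6.7 Frad -2.7 Fz 3.5 w 17.9
time_s: 10.2
t 10.20 crank 5.490 r 50.3 z 281.3 want 280.8 Ftan 6.4 Frad -4.9 Fz 3.1 w 17.5
time_s: 10.28
t 10.28 crank 5.632 r 50.2 z 281.2 want 280.6 Ftan 5.8 Frad 1.1 Fz 4.7 w 17.7
time_s: 10.37
t 10.37 crank 5.775 r 50.3 z 280.9 want 280.5 Ftan 5.9 Frad -1.6 Fz 4.3 w 17.8
turn [-0.11  0.09 -0.07]
tx -0.18 ty 0.05
tx -0.19 ty 0.02
tx -0.19 ty -0.00
tx -0.19 ty -0.03
tx -0.18 ty -0.05
tx -0.17 ty -0.08
tx -0.16 ty -0.10
tx -0.14 ty -0.12
```

```bash

python3 -m pendant '[{"rx":0,"ry":0,"rz":0,"tx":-0.18,"ty":0.05,"tz":0.02,"grip":1}]' | head -1;python3 p.py
python3 -m pendant '[{"rx":0,"ry":0,"rz":0,"tx":-0.19,"ty":0.02,"tz":0.02,"grip":1}]' | head -1;python3 p.py
python3 -m pendant '[{"rx":0,"ry":0,"rz":0,"tx":-0.19,"ty":0,"tz":0.02,"grip":1}]' | head -1;python3 p.py
python3 -m pendant '[{"rx":0,"ry":0,"rz":0,"tx":-0.19,"ty":-0.03,"tz":0.02,"grip":1}]' | head -1
python3 -c "
from h import *
plan(g=.9)"
```

```text
time_s: 10.45
t 10.45 crank 5.920 r 50.3 z 280.7 want 280.3 Ftan 5.8 Frad 0.5 Fz 3.8 w 17.4
time_s: 10.53
t 10.53 crank 6.068 r 50.2 z 280.6 want 280.1 Ftan 7.3 Frad 0.2 Fz 5.8 w 17.4
time_s: 10.62
t 10.62 crank 6.217 r 50.4 z 280.4 want 279.9 Ftan 6.5 Frad -4.6 Fz 4.9 w 17.1
time_s: 10.7
t 10.70 crank 6.368 r 50.3 z 280.2 want 279.7 Ftan 6.3 Frad -3.1 Fz 4.6 w 17.7
turn [-0.14  0.03 -0.06]
tx -0.18 ty -0.06
tx -0.17 ty -0.08
tx -0.15 ty -0.11
tx -0.14 ty -0.13
tx -0.12 ty -0.14
tx -0.10 ty -0.16
tx -0.08 ty -0.17
tx -0.05 ty -0.18
```

```bash

python3 -m pendant '[{"rx":0,"ry":0,"rz":0,"tx":-0.18,"ty":-0.06,"tz":0.02,"grip":1}]' | head -1;python3 p.py
python3 -m pendant '[{"rx":0,"ry":0,"rz":0,"tx":-0.17,"ty":-0.08,"tz":0.02,"grip":1}]' | head -1;python3 p.py
python3 -m pendant '[{"rx":0,"ry":0,"rz":0,"tx":-0.15,"ty":-0.11,"tz":0.02,"grip":1}]' | head -1;python3 p.py
python3 -m pendant '[{"rx":0,"ry":0,"rz":0,"tx":-0.14,"ty":-0.13,"tz":0.02,"grip":1}]' | head -1
python3 -c "
from h import *
plan(g=.9)"
```

```text
time_s: 10.78
t 10.78 crank 6.517 r 50.3 z 280.0 want 279.5 Ftan 6.9 Frad -4.3 Fz 4.9 w 17.4
time_s: 10.87
t 10.87 crank 6.666 r 50.4 z 279.8 want 279.3 Ftan 6.1 Frad -6.2 Fz 4.1 w 17.4
time_s: 10.95
t 10.95 crank 6.813 r 50.3 z 279.6 want 279.1 Ftan 6.0 Frad -2.9 Fz 4.1 w 17.3
time_s: 11.03
t 11.03 crank 0.678 r 50.4 z 279.4 want 286.9 Ftan 6.3 Frad -5.0 Fz 4.9 w 17.4
turn [-0.14 -0.04 -0.05]
tx -0.11 ty -0.15
tx -0.09 ty -0.16
tx -0.07 ty -0.17
tx -0.04 ty -0.18
tx -0.02 ty -0.19
tx 0.01 ty -0.19
tx 0.03 ty -0.18
tx 0.06 ty -0.18
```

```bash
sed -i 's/while cr<c0-.5/while cr<5/' h.py
python3 -m pendant '[{"rx":0,"ry":0,"rz":0,"tx":-0.11,"ty":-0.15,"tz":0.02,"grip":1}]' | head -1;python3 p.py
python3 -m pendant '[{"rx":0,"ry":0,"rz":0,"tx":-0.09,"ty":-0.16,"tz":0.02,"grip":1}]' | head -1;python3 p.py
python3 -m pendant '[{"rx":0,"ry":0,"rz":0,"tx":-0.07,"ty":-0.17,"tz":0.02,"grip":1}]' | head -1;python3 p.py
python3 -m pendant '[{"rx":0,"ry":0,"rz":0,"tx":-0.04,"ty":-0.18,"tz":0.02,"grip":1}]' | head -1
python3 -c "
from h import *
plan(g=.9)"
```

```text
time_s: 11.12
t 11.12 crank 7.107 r 50.3 z 279.2 want 278.8 Ftan 6.7 Frad -3.8 Fz 4.6 w 17.1
time_s: 11.2
t 11.20 crank 7.249 r 50.3 z 279.1 want 278.6 Ftan 5.7 Frad -6.4 Fz 3.4 w 17.6
time_s: 11.28
t 11.28 crank 7.389 r 50.4 z 278.8 want 278.4 Ftan 7.0 Frad -7.0 Fz 4.8 w 17.4
time_s: 11.37
t 11.37 crank 7.529 r 50.3 z 278.7 want 278.2 Ftan 6.5 Frad -5.1 Fz 3.0 w 17.6
turn [-0.09 -0.09 -0.03]
tx -0.01 ty -0.19
tx 0.01 ty -0.19
tx 0.04 ty -0.18
tx 0.06 ty -0.18
tx 0.08 ty -0.17
tx 0.11 ty -0.15
tx 0.13 ty -0.14
tx 0.14 ty -0.12
```

```bash

python3 -m pendant '[{"rx":0,"ry":0,"rz":0,"tx":-0.01,"ty":-0.19,"tz":0.02,"grip":1}]' | head -1;python3 p.py
python3 -m pendant '[{"rx":0,"ry":0,"rz":0,"tx":0.01,"ty":-0.19,"tz":0.02,"grip":1}]' | head -1;python3 p.py
python3 -m pendant '[{"rx":0,"ry":0,"rz":0,"tx":0.04,"ty":-0.18,"tz":0.02,"grip":1}]' | head -1;python3 p.py
python3 -m pendant '[{"rx":0,"ry":0,"rz":0,"tx":0.06,"ty":-0.18,"tz":0.02,"grip":1}]' | head -1
python3 -c "
from h import *
plan(g=.9)"
```

```text
time_s: 11.45
t 11.45 crank 7.670 r 50.1 z 278.6 want 278.0 Ftan 7.6 Frad -2.5 Fz 3.8 w 17.6
time_s: 11.53
t 11.53 crank 7.807 r 50.2 z 278.5 want 277.9 Ftan 8.4 Frad -5.5 Fz 4.2 w 17.5
time_s: 11.62
t 11.62 crank 7.936 r 50.1 z 278.4 want 277.7 Ftan 8.6 Frad -2.7 Fz 2.5 w 17.5
time_s: 11.7
t 11.70 crank 8.066 r 50.1 z 278.2 want 277.5 Ftan 9.6 Frad -3.4 Fz 1.7 w 17.4
turn [ 0.01 -0.06  0.02]
tx 0.08 ty -0.17
tx 0.11 ty -0.16
tx 0.13 ty -0.14
tx 0.14 ty -0.12
tx 0.16 ty -0.10
tx 0.17 ty -0.08
tx 0.18 ty -0.06
tx 0.18 ty -0.03
```

```bash

python3 -m pendant '[{"rx":0,"ry":0,"rz":0,"tx":0.08,"ty":-0.17,"tz":0.02,"grip":1}]' | head -1;python3 p.py
python3 -m pendant '[{"rx":0,"ry":0,"rz":0,"tx":0.11,"ty":-0.16,"tz":0.02,"grip":1}]' | head -1;python3 p.py
python3 -m pendant '[{"rx":0,"ry":0,"rz":0,"tx":0.13,"ty":-0.14,"tz":0.02,"grip":1}]' | head -1;python3 p.py
python3 -m pendant '[{"rx":0,"ry":0,"rz":0,"tx":0.14,"ty":-0.12,"tz":0.02,"grip":1}]' | head -1
python3 -c "
from h import *
plan(g=.9)"
```

```text
time_s: 11.78
t 11.78 crank 8.195 r 50.1 z 278.0 want 277.4 Ftan 8.8 Frad -3.5 Fz 2.0 w 17.6
time_s: 11.87
t 11.87 crank 8.328 r 50.0 z 277.9 want 277.2 Ftan 9.1 Frad -1.3 Fz 0.7 w 17.9
time_s: 11.95
t 11.95 crank 8.461 r 49.9 z 277.8 want 277.0 Ftan 9.3 Frad 0.4 Fz 0.6 w 17.3
time_s: 12.03
t 12.03 crank 8.588 r 49.9 z 277.6 want 276.9 Ftan 9.5 Frad -1.6 Fz -0.5 w 17.7
turn [0.09 0.09 0.07]
tx 0.16 ty -0.10
tx 0.17 ty -0.08
tx 0.18 ty -0.06
tx 0.18 ty -0.03
tx 0.19 ty -0.01
tx 0.19 ty 0.02
tx 0.18 ty 0.04
tx 0.18 ty 0.07
```

```bash

python3 -m pendant '[{"rx":0,"ry":0,"rz":0,"tx":0.16,"ty":-0.1,"tz":0.02,"grip":1}]' | head -1;python3 p.py
python3 -m pendant '[{"rx":0,"ry":0,"rz":0,"tx":0.17,"ty":-0.08,"tz":0.02,"grip":1}]' | head -1;python3 p.py
python3 -m pendant '[{"rx":0,"ry":0,"rz":0,"tx":0.18,"ty":-0.06,"tz":0.02,"grip":1}]' | head -1;python3 p.py
python3 -m pendant '[{"rx":0,"ry":0,"rz":0,"tx":0.18,"ty":-0.03,"tz":0.02,"grip":1}]' | head -1
python3 -c "
from h import *
plan(g=.9)"
```

```text
time_s: 12.12
t 12.12 crank 8.720 r 49.9 z 277.4 want 276.7 Ftan 10.7 Frad -0.1 Fz 0.2 w 17.2
time_s: 12.2
t 12.20 crank 8.851 r 49.9 z 277.3 want 276.5 Ftan 10.1 Frad -1.1 Fz -0.2 w 17.4
time_s: 12.28
t 12.28 crank 8.984 r 50.0 z 277.1 want 276.4 Ftan 9.1 Frad -2.6 Fz 0.2 w 17.3
time_s: 12.37
t 12.37 crank 9.112 r 50.0 z 277.0 want 276.2 Ftan 10.5 Frad -2.4 Fz -0.8 w 17.3
turn [0.1  0.31 0.1 ]
tx 0.19 ty -0.01
tx 0.19 ty 0.01
tx 0.18 ty 0.04
tx 0.18 ty 0.06
tx 0.17 ty 0.09
tx 0.15 ty 0.11
tx 0.14 ty 0.13
tx 0.12 ty 0.14
```

```bash
python3 - <<'E'
import numpy as np
c=np.array([6.068,6.217,6.368,6.517,6.666,6.813,6.961,7.107,7.249,7.389,7.529,7.67,7.807,7.936,8.066,8.195,8.328,8.461,8.588,8.72,8.851,8.984,9.112])
f=np.array([7.3,6.5,6.3,6.9,6.1,6.0,6.3,6.7,5.7,7.0,6.5,7.6,8.4,8.6,9.6,8.8,9.1,9.3,9.5,10.7,10.1,9.1,10.5])
for x in np.arange(7.3,8.3,.05):
    m=np.where(c>x,2.3+1.3*(c-x),0);b=(f-m).mean();print(round(x,2),round(b,2),round(((f-m-b)**2).sum(),2))
E
python3 -m pendant '[{"rx":0,"ry":0,"rz":0,"tx":0.19,"ty":0,"tz":0.02,"grip":1}]' | head -1;python3 p.py
python3 -m pendant '[{"rx":0,"ry":0,"rz":0,"tx":0,"ty":0,"tz":0,"grip":1}]' | head -1;python3 p.py
```

```text
7.3 5.78 14.41
7.35 5.82 13.68
7.4 5.96 12.76
7.45 5.99 12.11
7.5 6.03 11.5
7.55 6.17 7.51
7.6 6.2 7.09
7.65 6.24 6.71
7.7 6.37 7.07
7.75 6.4 6.77
7.8 6.43 6.51
7.85 6.56 9.76
7.9 6.59 9.52
7.95 6.71 12.95
8.0 6.74 12.73
8.05 6.76 12.55
8.1 6.89 19.78
8.15 6.91 19.52
8.2 7.03 22.38
8.25 7.05 22.17
8.3 7.07 22.0
time_s: 12.45
t 12.45 crank 9.245 r 49.9 z 276.8 want 276.0 Ftan 10.5 Frad 1.0 Fz -0.9 w 17.7
time_s: 12.53
t 12.53 crank 9.252 r 49.9 z 276.9 want 276.0 Ftan -2.9 Frad -3.4 Fz -5.0 w 17.5
```

```bash
python3 -m pendant '[{"rx":0,"ry":0,"rz":0,"tx":0,"ty":0,"tz":0,"grip":0.3},{"rx":0,"ry":0,"rz":0,"tx":0,"ty":0,"tz":0,"grip":0.3},{"rx":0,"ry":0,"rz":0,"tx":0,"ty":0,"tz":0,"grip":0.3},{"rx":0,"ry":0,"rz":0,"tx":0,"ty":0,"tz":0,"grip":0.3}]';python3 -m pendant '[{"rx":0,"ry":0,"rz":0,"tx":0,"ty":0,"tz":-0.4,"grip":0.3},{"rx":0,"ry":0,"rz":0,"tx":0,"ty":0,"tz":-0.6,"grip":0.3},{"rx":0,"ry":0,"rz":0,"tx":0,"ty":0,"tz":-0.8,"grip":0.3},{"rx":0,"ry":0,"rz":0,"tx":0,"ty":0,"tz":-0.8,"grip":0.3},{"rx":0,"ry":0,"rz":0,"tx":0,"ty":0,"tz":-0.5,"grip":0.3},{"rx":0,"ry":0,"rz":0,"tx":0,"ty":0,"tz":0,"grip":0.3}]'
python3 - <<'E'
from h import *
c=snap('wrist','w6');c=snap('scene','s6');cv2.imwrite('pics/s6z.png',cv2.resize(c['pixels'][100:260,230:380],None,fx=3.75,fy=3.75,interpolation=cv2.INTER_CUBIC))
E
```

```text
time_s: 12.87
ee_pos: [0.5961, 0.2202, 0.2775]
eef_rot: [3.137, 0.027, -2.614]
force: [-0.2, 1.2, 0.0]
grip_width: 0.033
time_s: 13.37
ee_pos: [0.5936, 0.2176, 0.4051]
eef_rot: [3.136, 0.022, -2.614]
force: [-0.9, -0.6, 1.7]
grip_width: 0.0331
```

View pics/w6.png

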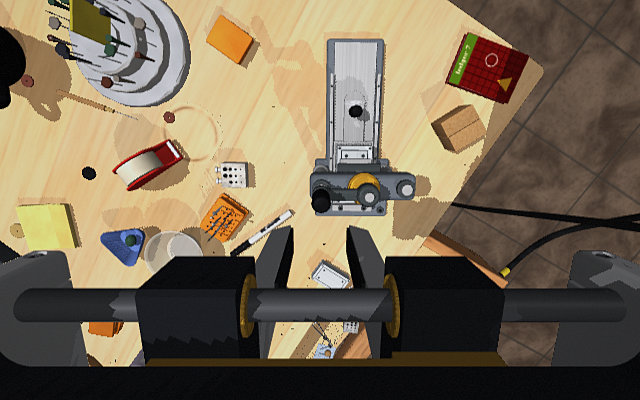

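View pics/s6z.png

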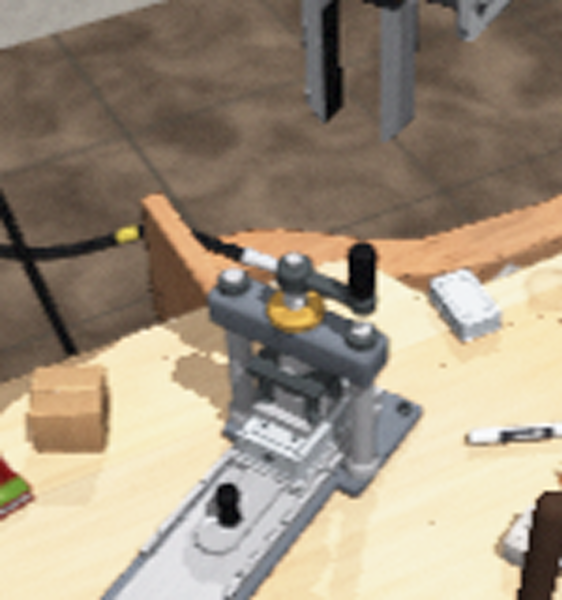

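```bash
python3 -c "
from h import *
print(ctrl.hand_in())"
```

```text
the job is handed in; nothing more can be done
None
```

I slid the tray home by its knob, wound the crank down to about a quarter turn past first touch, let go, drew the arm straight up and handed the job in at about 13.5 s.

- **Tray:** It hit its stop with about 30 N at the knob. The picture afterwards shows the mould under the bridge.
- **First touch:** Winding force stayed at about 6.4 N until crank 7.5 rad, then rose to 8.4–9.6 N. A least-squares fit puts first touch at 7.7 ± 0.1 rad.
- **Final crank position:** I stopped at 9.25 rad, about 1.55 rad (89°) past touch. The winding force there was 10.5 N, against an expected 10.7 N. That corresponds to about 170 N of plate force, but I could not measure the plate force itself.
- **Last pictures:** The pressure plate is on the mould and the crank is where I left it. The steel block, wood block and orange box look undisturbed.

No check failed. Single force readings scattered by about ±0.7 N, so the touch point comes from the fit over all readings rather than from one clear jump.

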